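# Push a stuck tube adapter out of its centrifuge bucket

### The arm

A 6-joint arm with a two-finger parallel gripper is mounted at the origin on the work surface. World frame = base frame: x ahead of the robot, y to its left, z up, the work surface at z = 0. Lengths are in mm, angles in rad, forces in N, time in s.
With the tool pointing down it reaches from about 400 to 925 mm from the base axis. Payload 12.5 kg.
Tool frame: the origin (TCP) lies midway between the tips of the shut fingers; the grasp point (between the pads) lies 19 mm behind it (env.pinch_z is the z of the grasp point in the tool frame, in mm); z points along the fingers, y is the line along which they close (so a half turn about z gives the same grasp; the last joint's range is limited). The gripper opens to 95 mm and grips with 3 to 60 N. Pads are 20 mm wide; open, the fingers measure 119 mm over their backs; the gripper's body (75 mm by 180 mm) begins 59 mm behind the grasp point.
Start: joints at [1.157, 0.491, 1.559, -0, 1.092, -0.106], TCP at [189.335, 595.65, 214.661] pointing down, gripper open.
Joint ranges: [-3.1, 3.1], [-0.84, 2.19], [0.05, 2.79], [-1.13, 4.28], [0.06, 2.93], [-2.69, 2.69]. Speed limits (rad/s): [2.22, 2.22, 2.79, 3.14, 3.14, 3.14].

### API

Orientations are given as [roll, pitch, yaw] about the fixed x, y, z axes, in that order (R = Rz(yaw) Ry(pitch) Rx(roll)).
In Python, from cell import env, eyes gives the robot as it stands.
- The arm moves only by the shell command python3 -m inch 'ROWS'. ROWS is JSON, a list of rows, each a list of 3 entries, a list of its own where there are three numbers: the shift along the tool's x, y, z in units of 60 mm (1.0 is 60 mm), then the turn about the tool's z in units of 5 degrees (1.0 is 5 degrees), then the closure, from -1 (fully open) to 1 (shut). In form: [[[tx, ty, tz], turn, claw], ...]. A call has exactly 10 rows; each row shifts and turns the commanded pose from where the row before left it, along the tool's axes as they then stand; what a row does not reach is not made up. A row lasts 1/8 s, in which the tool goes at most 62.5 mm and 10.7 degrees, less where a joint would pass 70% of its speed; a pose out of reach is approached as far as the arm can. A call is refused whole if a number of a shift passes 1 or a number of a turn 1, either way. A call with a gripper value outside its range is refused whole. The fingers move at their own pace and stop on an object; the grip force is fixed at half the most. Time passes only in rows, so rows that do not move let the fingers close, or fill a call up. It gives the time, the measured TCP pose, the force, the opening and the grip force at its end, in the units of the state.
- env.state(): the state, without advancing time (a new reading comes with each control period).
- eyes.read_camera(name): name is "scene" or "top" or "wrist"; returns a dict with "pixels" (420x560x3 uint8, red, green, blue), "fx", "fy", "cx", "cy" (pixels), "distortion" ([k1, k2, p1, p2, k3] as OpenCV has them; the pictures are not rectified), "extrinsics" (4x4, takes a point from world to camera coordinates). Camera axes: x right, y down, z forward; pixel columns grow to the right and rows downward; lengths in mm; the calibration is good to about 2 mm. A picture is of the moment at which its call begins. There is no depth.
- env.job_done(): hands the job in; it is judged then, once.
Trained networks look in a picture, given as the dict that the camera call returned (one of the last four; its "shot" number tells which), for a name from the list of things; names that differ only in an ending like _2 or _b are one class to them, and where a whole thing is asked for, a point or a joint stands for the part that bears it (a point fixed in the world has none). Each returns a list of dicts, best first, with "score" (0 to 1); they miss things now and then, are a little off and sometimes report something else, mostly with a low value. They report only what shows in the picture. A call takes as long as a camera call.
- eyes.boxes_of(name, picture): "centre" ([row, column] in pixels, amid what is visible of it).
- eyes.cut_out(name, picture): "mask" (420x560 bool, what is visible of it) and "centre" ([row, column] in pixels, amid what is visible of it).
- eyes.spot_point(name, picture): "centre" ([row, column] in pixels: a listed point, or the origin of a listed thing).
The state is a dict: "t": time; "joints": joint angles; "qvel": joint speeds; "tau": joint torques, N m; "eef_pos": TCP position; "tcp_rot": TCP orientation; "ft_force": force on the tool from outside, world axes, zero at the start; "moment": the same for the moment, N m; "opening": opening from 0.0 (shut) to 1.0 (fully open); "grip_force": force on a finger pad.
Only numpy, scipy, OpenCV 4.12 (cv2) and the standard library are available. Lean on these libraries where they do the work, as an engineer would, in place of code of your own. Each camera call takes 0.05 s, during which the arm holds its last target. There are 200 camera calls.

### The job

A tube adapter is stuck fast, sunk below the rim, in one of the two centrifuge buckets. Bring that bucket down over the post of the push-out stand so that the post goes in through the hole in the bucket's foot and pushes the adapter up; once the foot meets the stand's plate press it home with roughly 10 N, and never let bucket and stand bear on each other with 25 N. Leave the bucket sitting there, lift the loosened adapter straight out and stand it upright in the grey tray, without disturbing anything else.

Things in the scene. Friction and masses are not known exactly. Their poses are not given: they have to be found in the camera images.
- bucket: Aluminium swing-out bucket with the stuck adapter in it, 88 mm tall, about 0.3 kg, loose, upright on the bench. Origin: centre of its underside, z up. Body 54 mm across up to z = 57 mm, head 58 mm across above. Bore 44 mm wide from the rim down to z = 22 mm, below it a 32 mm socket; floor 8 mm thick.
- bucket_grip (a point): Point on the bucket's axis 74 mm above its underside, midway between the two trunnion lugs on its head. The lugs' flat faces are the place to grip: 62 mm apart along the bucket's y axis, 26 mm wide, from z = 57 to 87 mm of the bucket.
- bucket_hole (a point): Centre of the round access hole, 14 mm wide, through the middle of the bucket's floor, at the underside (same point as the bucket's origin; it cannot be seen from above).
- adapter: White plastic tube adapter stuck in the bucket, 76 mm tall, about 60 g. Origin: centre of its underside, z up. Foot: a boss 28 mm wide, 16 mm tall; above it a round body 40 mm wide with a 17 mm blind bore in its top. At the start its underside rests on the bucket's floor, 8 mm above the bucket's underside; its top is 4 mm below the rim with a 2 mm gap all round, so fingers cannot hold it.
- seat (a point): Middle of the rubber seat in the bucket's socket (z = 12 to 22 mm of the bucket) that grips the adapter's boss. Pushing the adapter up takes 9 to 20 N, different each time, easing a little as it rises, and lets go suddenly when it has risen about 14 mm, some 3 mm before the bucket's foot meets the plate; then the adapter is loose. A partly pushed adapter still grips and lifts the bucket with it.
- stand: Push-out stand screwed to the bench: grey round plate 110 mm across, top face 16 mm above the bench, with one upright steel post 12 mm thick in the middle, 25 mm taller than the plate. Origin: centre of its underside, z up. With the bucket's foot on the plate, the adapter has been pushed up 17 mm, is loose and stands on the post, 13 mm proud of the rim.
- post_tip (a point): Centre of the post's flat top, 41 mm above the bench. The tip has a 1 mm chamfer. Bucket metal and stand (post or plate) are marred if pressed together with 25 N or more. Both are hard: about 1 mm of travel too far gives that.
- tray: Grey plastic tray fixed to the bench, open on top, 130 mm (its x) by 210 mm (its y), 28 mm tall, walls and floor 4 mm thick. Origin: centre of its underside, z up. Its -y half is free.
- spare_adapter: Bystander: shorter white adapter, 32 mm wide, 50 mm tall, standing in the +y half of the tray. Origin: centre of its underside.
- empty_bucket: Bystander: bucket of the same make and size as the other, but empty (its bore is open to the floor). Origin: centre of its underside.
- tube_rack: Bystander: white rack of capped blood tubes, 56 by 122 mm, 94 mm tall. Origin: centre of its underside.
- reagent_bottle: Bystander: white plastic bottle, 60 mm wide, 130 mm tall. Origin: centre of its underside.

How it is judged (in metres and radians):
On the way, in this order (a step that is already met when the one before it is completed fails the run):
1. the bucket is pressed home on the stand's plate with the post through its hole, and the adapter has been pushed up proud of the rim (horizontal distance between bucket and post_tip below 0.004 m and z of bucket in the frame of stand below 0.019 m and z of adapter in the frame of bucket above 0.023 m and contact force between bucket and stand above 6 N), for 0.2 s.
2. the adapter has been lifted clear of the bucket, which stays on the stand (z of adapter in the frame of bucket above 0.09 m and z of bucket in the frame of stand below 0.019 m), for 0.1 s.
At the end, for the whole second after the job is handed in: The bucket stands upright on the stand's plate (foot within 3 mm of it, centred on the post within 4 mm), and the adapter stands upright (within 6 degrees) on the floor of the tray; both are at rest (horizontal distance between bucket and post_tip below 0.004 m and z of bucket in the frame of stand below 0.019 m and angle between bucket's own z axis and vertical below 0.08 rad and x of adapter in the frame of tray between -0.06 and 0.06 m and y of adapter in the frame of tray between -0.1 and 0.1 m and z of adapter in the frame of tray between 0.001 and 0.008 m and angle between adapter's own z axis and vertical below 0.1 rad and linear speed of each of adapter, bucket below 0.02 m/s); the robot touches nothing.
It fails at once if the bucket's metal pressed or knocked against the stand with more than 25 N (contact force between bucket and stand above 25 N).
It fails at once if the spare adapter, the empty bucket, the tube rack or the bottle moved by more than 15 mm (distance of any of spare_adapter, empty_bucket, tube_rack, reagent_bottle from where it was at the start of the episode above 0.015 m).
It also fails if it takes over 66 s, if anything falls off the work surface, if the arm or the gripper's body presses on something with over 40 N, if the wrist force passes 120 N, or if a joint passes its speed limit or range.

## Working session

There is one attempt and no reset: what is moved stays moved. The work goes in short steps, Python scripts to look and compute and a shell command to move; the robot and the scene stay as the last step left them, time stands still between calls to the robot, and variables do not carry over. Pictures are saved under pics/ and viewed, at most 10 in all, crops included, and the job is handed in when it is done.

```bash
mkdir -p pics; cat > h.py <<'E'
import numpy as np, cv2
from cell import env, eyes
def ray(p,rc):
    K=np.array([[p["fx"],0,p["cx"]],[0,p["fy"],p["cy"]],[0,0,1.]])
    u=cv2.undistortPoints(np.array([[[rc[1],rc[0]]]],float),K,np.array(p["distortion"],float))[0,0]
    E=np.array(p["extrinsics"]);R,t=E[:3,:3],E[:3,3]
    return -R.T@t, R.T@np.array([u[0],u[1],1.])
def atz(p,rc,z):
    o,d=ray(p,rc); return o+d*(z-o[2])/d[2]
def tri(obs):
    A=np.zeros((3,3));b=np.zeros(3)
    for p,rc in obs:
        o,d=ray(p,rc);d=d/np.linalg.norm(d);M=np.eye(3)-np.outer(d,d);A+=M;b+=M@o
    return np.linalg.solve(A,b)
def proj(p,X):
    K=np.array([[p["fx"],0,p["cx"]],[0,p["fy"],p["cy"]],[0,0,1.]]);E=np.array(p["extrinsics"])
    q=cv2.projectPoints(np.array([X],float),cv2.Rodrigues(E[:3,:3])[0],E[:3,3],K,np.array(p["distortion"],float))[0][0,0]
    return q[::-1]
def save(p,n,crop=None,s=1):
    im=p["pixels"][:,:,::-1]
    if crop: im=im[crop[0]:crop[1],crop[2]:crop[3]]
    cv2.imwrite("pics/"+n,cv2.resize(im,None,fx=s,fy=s,interpolation=cv2.INTER_CUBIC))
E
python3 - <<'E'
from h import *
np.set_printoptions(precision=1,suppress=True)
P={c:eyes.read_camera(c) for c in("scene","top","wrist")}
Z=dict(bucket=0,bucket_grip=74,bucket_hole=0,adapter=8,seat=17,stand=0,post_tip=41,tray=0,spare_adapter=4,empty_bucket=0,tube_rack=0,reagent_bottle=0)
im=np.hstack([P["scene"]["pixels"],P["top"]["pixels"]])
cv2.imwrite("pics/a.png",cv2.resize(im[:,:,::-1],(800,300)))
save(P["top"],"top.png",None,1.4)
for n,z in Z.items():
    for c in P:
        print(n,c,[(round(r["score"],2),np.array(r["centre"]).round(),atz(P[c],r["centre"],z)) for r in eyes.spot_point(n,P[c])[:3]])
for c in P: print(c,ray(P[c],[210,280]))
print(env.state(),env.pinch_z)
E
```

```text
bucket scene [(0.94, array([242., 148.]), array([ 441.7, -222.5,    0. ]))]
bucket top [(0.88, array([267., 413.]), array([ 455.2, -225.4,    0. ])), (0.48, array([125., 311.]), array([756.6,  -7.9,   0. ]))]
bucket wrist []
bucket_grip scene [(0.7, array([222., 142.]), array([ 445.1, -220.8,   74. ])), (0.52, array([169., 342.]), array([546.7, 240.1,  74. ]))]
bucket_grip top [(0.63, array([271., 420.]), array([ 447.5, -218.3,   74. ]))]
bucket_grip wrist []
bucket_hole scene [(0.57, array([243., 147.]), array([ 442. , -225.8,    0. ]))]
bucket_hole top [(0.56, array([272., 414.]), array([ 444.8, -228. ,    0. ]))]
bucket_hole wrist []
adapter scene []
adapter top [(0.86, array([272., 410.]), array([ 443.4, -216.5,    8. ]))]
adapter wrist []
seat scene [(0.84, array([237., 147.]), array([ 440. , -221.1,   17. ])), (0.25, array([244., 145.]), array([ 456.4, -231.9,   17. ]))]
seat top [(0.75, array([272., 414.]), array([ 443.8, -221.3,   17. ]))]
seat wrist []
stand scene [(0.95, array([230., 243.]), array([526.2, -21.4,   0. ]))]
stand top [(0.88, array([231., 313.]), array([526.9,
[... 1363 characters left out ...]
ay([744.1, 269.4,   0. ]))]
reagent_bottle top [(0.74, array([128., 179.]), array([747.1, 276.9,   0. ]))]
reagent_bottle wrist []
scene (array([1132.6, -294.6,  801.5]), array([-0.6,  0.4, -0.7]))
top (array([468.4,  51.2, 985.8]), array([ 0.1,  0. , -1. ]))
wrist (array([120.1, 617.6, 384. ]), array([ 0.3, -0.1, -1. ]))
{'t': 1.95, 'joints': array([ 1.2,  0.5,  1.6, -0. ,  1.1, -0.1]), 'qvel': array([ 0.,  0.,  0.,  0., -0., -0.]), 'tau': array([  0. , -61.2, -25.8,   0.1,   0. ,  -0. ]), 'eef_pos': array([189.3, 595.7, 214.7]), 'tcp_rot': array([3.1, 0. , 2.8]), 'ft_force': array([-0.3,  0.1,  0.1]), 'moment': array([-0.,  0., -0.]), 'grip_force': 0.0, 'opening': 0.9995525912222968} -18.8
```

View pics/top.png

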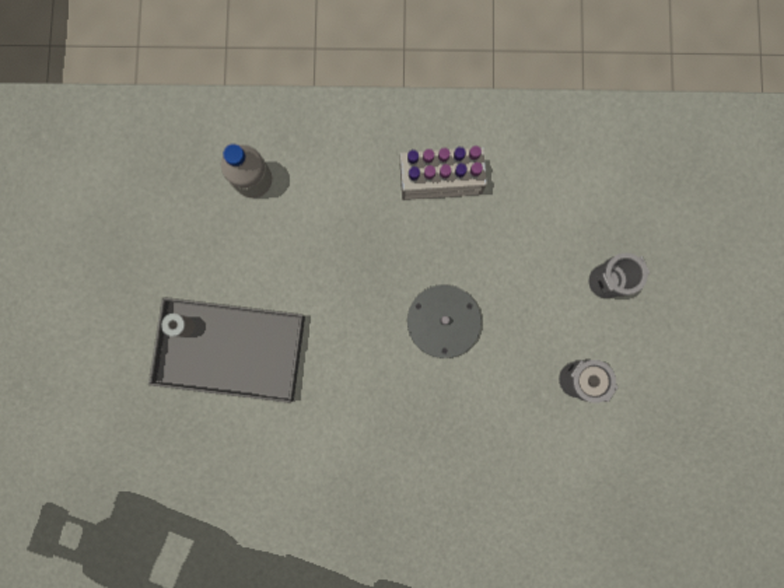

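View pics/a.png

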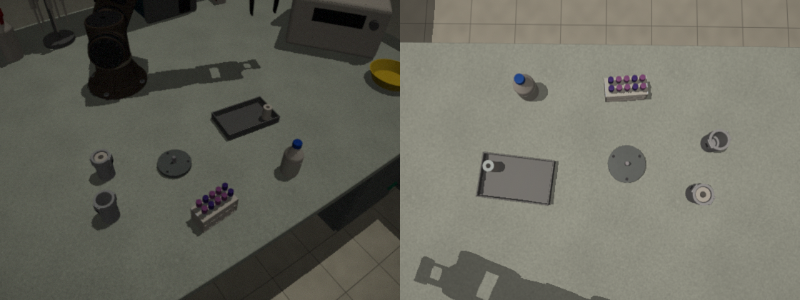

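```bash
cat >> h.py <<'E'
from scipy.spatial.transform import Rotation as Ro
def plan(x,y,z,yaw_deg=None):
    s=env.state();R=Ro.from_euler("xyz",s["tcp_rot"]).as_matrix()
    d=R.T@(np.array([x,y,z])-s["eef_pos"])/60
    yaw=np.degrees(s["tcp_rot"][2])
    # positive tool-z turn lowers world yaw (tool down); half turns are the same
    t=None if yaw_deg is None else (-(yaw_deg-yaw)+90)%180-90
    print("units",d.round(3),"turn units",None if t is None else round(t/5,2),"yaw",round(yaw,2),"tcp",s["eef_pos"].round(1),"t",s["t"],"F",s["ft_force"].round(1),"open",round(s["opening"],3),"j6",round(s["joints"][5],2))
E
python3 -c "
from h import *
plan(450,200,215);plan(450,-60,215);plan(500,-215,215);print(env.state()['tcp_rot'])"
```

```text
units [-6.138e+00 -4.969e+00 -6.000e-03] turn units None yaw 162.37 tcp [189.3 595.7 214.7] t 1.95 F [-0.3  0.1  0.1] open 1.0 j6 -0.11
units [-7.450e+00 -9.098e+00 -6.000e-03] turn units None yaw 162.37 tcp [189.3 595.7 214.7] t 1.95 F [-0.3  0.1  0.1] open 1.0 j6 -0.11
units [-9.0270e+00 -1.1308e+01 -7.0000e-03] turn units None yaw 162.37 tcp [189.3 595.7 214.7] t 1.95 F [-0.3  0.1  0.1] open 1.0 j6 -0.11
[3.14149155e+00 2.04668554e-05 2.83384266e+00]
```

```bash
python3 -m inch '[[[-0.61,-0.5,0],0,-1],[[-0.61,-0.5,0],0,-1],[[-0.61,-0.5,0],0,-1],[[-0.61,-0.5,0],0,-1],[[-0.61,-0.5,0],0,-1],[[-0.61,-0.5,0],0,-1],[[-0.61,-0.5,0],0,-1],[[-0.61,-0.5,0],0,-1],[[-0.61,-0.5,0],0,-1],[[-0.61,-0.5,0],0,-1]]'
python3 -m inch '[[[-0.3,-0.66,0],0,-1],[[-0.3,-0.66,0],0,-1],[[-0.3,-0.66,0],0,-1],[[-0.3,-0.66,0],0,-1],[[-0.3,-0.66,0],0,-1],[[-0.3,-0.66,0],0,-1],[[-0.3,-0.66,0],0,-1],[[-0.3,-0.66,0],0,-1],[[-0.3,-0.66,0],0,-1],[[0,0,0],0,-1]]'
python3 - <<'E'
from h import *
np.set_printoptions(precision=1,suppress=True)
plan(511,-243,215)
p=eyes.read_camera("wrist")
save(p,"w1.png",None,1.4)
for n,z in dict(bucket=0,bucket_grip=74,adapter=8,seat=17,stand=0,post_tip=41,bucket_hole=0).items():
    print(n,[(round(r["score"],2),np.array(r["centre"]).round(),atz(p,r["centre"],z)) for r in eyes.spot_point(n,p)[:3]])
print(proj(p,[444,-222,88]))
E
```

```text
t: 3.2
eef_pos: [448.0, 197.5, 214.9]
tcp_rot: [3.141, 0.0, 2.834]
ft_force: [1.0, -0.6, 0.3]
opening: 0.998
grip_force: 0.0
t: 4.45
eef_pos: [493.8, -192.3, 214.4]
tcp_rot: [-3.141, 0.0, 2.831]
ft_force: [0.1, 0.5, -0.5]
opening: 0.999
grip_force: 0.0
units [-0.5 -0.7 -0. ] turn units None yaw 162.2 tcp [ 493.8 -192.3  214.4] t 4.45 F [ 0.1  0.5 -0.5] open 0.999 j6 -1.76
bucket [(0.83, array([154., 236.]), array([ 450.4, -225.6,    0. ]))]
bucket_grip []
adapter [(0.59, array([152., 236.]), array([ 448.5, -222.7,    8. ]))]
seat [(0.79, array([152., 236.]), array([ 447.6, -222.4,   17. ]))]
stand [(0.61, array([164., 425.]), array([528.4, -18.6,   0. ]))]
post_tip []
bucket_hole [(0.61, array([150., 240.]), array([ 448.4, -219.1,    0. ]))]
[156.5 225.6]
```

View pics/w1.png

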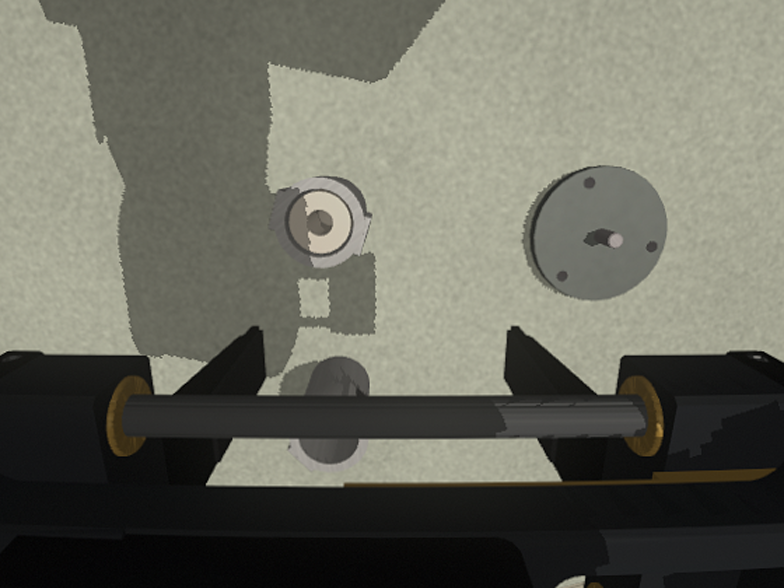

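```bash
python3 - <<'E'
from h import *
np.set_printoptions(precision=1,suppress=True)
p=eyes.read_camera("wrist")
save(p,"w2.png",(110,210,180,280),6)
for c in ("wrist","top","scene"):
    q=p if c=="wrist" else eyes.read_camera(c)
    r=eyes.cut_out("adapter",q)
    for a in r[:1]:
        m=a["mask"].astype(np.uint8);(x,y),(w,h),an=cv2.fitEllipse(cv2.convexHull(np.argwhere(m)[:,::-1].astype(np.int32)))
        print(c,a["score"],m.sum(),(x,y),(w,h),atz(q,[y,x],84))
# grid of directions: image px of world yaw dirs at z=88
b=proj(p,[447,-222,87])
for a in range(0,180,10):
    e=proj(p,[447+31*np.cos(np.radians(a)),-222+31*np.sin(np.radians(a)),87]); print(a,((e-[110,180])*6)[::-1],end="; ")
for c in ("top","wrist","scene"):
    q=p if c=="wrist" else eyes.read_camera(c)
    print(c,[(r["score"],r["centre"],atz(q,r["centre"],41)) for r in eyes.spot_point("post_tip",q)])
E
```

```text
wrist 0.93 1619 (225.50973510742188, 158.671142578125) (44.88075637817383, 45.47575759887695) [ 446.2 -220.6   84. ]
top 0.67 197 (420.01251220703125, 270.28363037109375) (13.396961212158203, 21.01163101196289) [ 449.7 -214.8   84. ]
scene 0.67 190 (140.5819549560547, 219.35012817382812) (12.781549453735352, 18.044158935546875) [ 446.7 -220.9   84. ]
0 [331.8 495.3]; 10 [364. 482.]; 20 [393.3 463.4]; 30 [418.9 439.7]; 40 [440.  411.9]; 50 [456.  380.5]; 60 [466.3 346.5]; 70 [470.4 310.9]; 80 [468.3 274.7]; 90 [459.9 239. ]; 100 [445.4 205. ]; 110 [425.1 173.8]; 120 [399.7 146.3]; 130 [369.9 123.6]; 140 [336.7 106.3]; 150 [301.1  95.1]; 160 [264.2  90.4]; 170 [227.4  92.3]; top [(0.96, [227.2, 316.2], array([532.5, -18.4,  41. ])), (0.7, [235.4, 132.1], array([510.5, 355. ,  41. ]))]
wrist [(0.95, [172.1, 440.0], array([530.6, -17.5,  41. ]))]
scene [(0.74, [219.9, 243.3], array([533. , -20.9,  41. ]))]
```

View pics/w2.png

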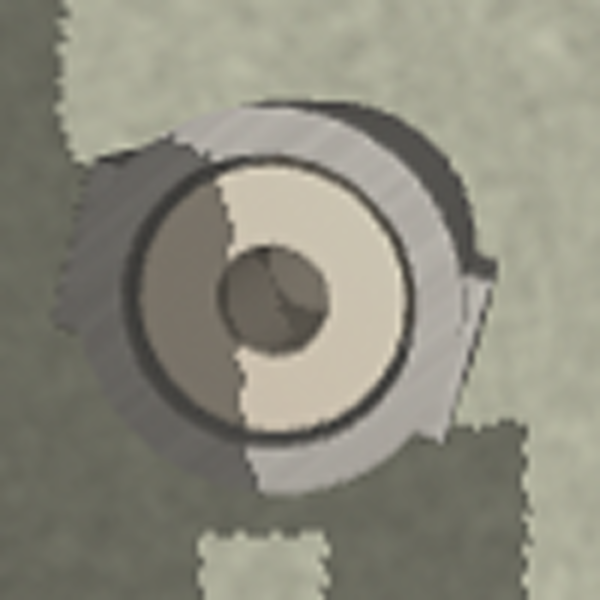

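```bash
python3 - <<'E'
from h import *
np.set_printoptions(precision=1,suppress=True)
p=eyes.read_camera("wrist")
f=lambda x,y:atz(p,[110+(y+.5)/6-.5,180+(x+.5)/6-.5],87)[:2]
a,b,c,d=f(492,275),f(442,440),f(80,165),f(50,325)
ang=lambda v:np.degrees(np.arctan2(v[1],v[0]))
print(a,b,c,d,"lengths",np.linalg.norm(a-b),np.linalg.norm(c-d),"face dirs",ang(b-a),ang(d-c),"axis",ang((a+b)/2-(c+d)/2),np.linalg.norm((a+b)/2-(c+d)/2),"mid",(a+b+c+d)/4)
# adapter bore/rim circle centres
print(f(268,298), f(273,298), env.state()["tcp_rot"])
E
```

```text
[ 452.9 -189. ] [ 474.3 -204.1] [ 419.  -241.7] [ 439.7 -254.6] lengths 26.164077481777234 24.35073950021192 face dirs -35.120379779993435 -31.81525372378159 axis 56.41480900492067 61.923951869629825 mid [ 446.5 -222.4]
[ 446. -222.] [ 446.2 -221.3] [ 3.1 -0.   2.8]
```

```bash
python3 - <<'E'
from h import *
s=env.state();y=np.radians(162.2)
plan(446.2,-221.8,150,146.2)
E
```

```text
units [ 0.592 -0.746  1.077] turn units 3.23 yaw 162.36 tcp [ 493.6 -189.9  214.6] t 5.45 F [-0.5 -0.4  0.4] open 0.998 j6 -1.76
```

```bash
python3 -m inch '[[[0.2,-0.25,0.2],0,-1],[[0.2,-0.25,0.2],0,-1],[[0.19,-0.25,0.2],0,-1],[[0,0,0.2],0.8,-1],[[0,0,0.2],0.8,-1],[[0,0,0],0.8,-1],[[0,0,0],0.83,-1],[[0,0,0],0,-1],[[0,0,0],0,-1],[[0,0,0],0,-1]]'
python3 - <<'E'
from h import *
np.set_printoptions(precision=1,suppress=True)
plan(446.2,-221.8,55,146.2)
p=eyes.read_camera("wrist");save(p,"w3.png",None,1.4)
r=eyes.cut_out("adapter",p)
for a in r[:1]:
    m=a["mask"].astype(np.uint8);(x,y),wh,an=cv2.fitEllipse(cv2.convexHull(np.argwhere(m)[:,::-1].astype(np.int32)))
    print(a["score"],m.sum(),(x,y),wh,atz(p,[y,x],84))
E
```

```text
t: 6.7
eef_pos: [446.3, -222.0, 154.6]
tcp_rot: [3.142, 0.0, 2.553]
ft_force: [0.5, 0.2, 0.1]
opening: 1.002
grip_force: 0.0
units [0.  0.  1.7] turn units 0.01 yaw 146.27 tcp [ 446.3 -222.   154.6] t 6.7 F [0.5 0.2 0.1] open 1.002 j6 -1.58
0.8 2188 (275.6259765625, 214.6480255126953) (52.09390640258789, 53.26564025878906) [ 446.  -220.9   84. ]
```

View pics/w3.png

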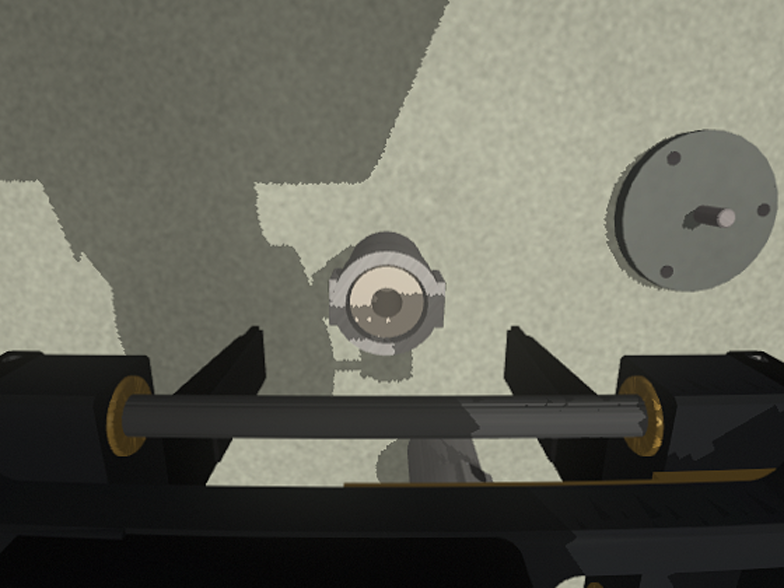

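The bucket is centred between the fingers at about (387,303), with its lugs level left and right at (335,300) and (438,300), so the grasp line is good. Next I go down and close.

```bash
python3 -m inch '[[[0,0,0.33],0,-1],[[0,0,0.33],0,-1],[[0,0,0.33],0,-1],[[0,0,0.33],0,-1],[[0,0,0.2],0,-1],[[0,0,0.14],0,-1],[[0,0,0],0,-1],[[0,0,0],0,-1],[[0,0,0],0,-0.2],[[0,0,0],0,0]]'
python3 -m inch '[[[0,0,0],0,0.1],[[0,0,0],0,0.2],[[0,0,0],0,0.3],[[0,0,0],0,0.4],[[0,0,0],0,1],[[0,0,0],0,1],[[0,0,0],0,1],[[0,0,0],0,1],[[0,0,0],0,1],[[0,0,0],0,1]]'
```

```text
t: 8.05
eef_pos: [446.4, -222.1, 55.3]
tcp_rot: [3.141, 0.001, 2.552]
ft_force: [-0.0, 0.5, 0.5]
opening: 0.847
grip_force: 0.0
t: 9.3
eef_pos: [446.3, -222.0, 55.1]
tcp_rot: [3.141, 0.0, 2.552]
ft_force: [0.3, 2.5, 4.9]
opening: 0.651
grip_force: 29.9
```

```bash
python3 -m inch '[[[0,0,-0.2],0,1],[[0,0,-0.3],0,1],[[0,0,-0.4],0,1],[[0,0,-0.4],0,1],[[0,0,-0.3],0,1],[[0,0,-0.2],0,1],[[0,0,-0.1],0,1],[[0,0,0],0,1],[[0,0,0],0,1],[[0,0,0],0,1]]'
python3 -c "
from h import *
plan(585,-55,168)"
```

```text
t: 10.55
eef_pos: [446.2, -221.9, 168.5]
tcp_rot: [3.141, -0.001, 2.552]
ft_force: [0.5, -0.1, -5.0]
opening: 0.654
grip_force: 29.9
units [-0.376  3.599  0.009] turn units None yaw 146.21 tcp [ 446.2 -221.9  168.5] t 10.55 F [ 0.5 -0.1 -5. ] open 0.654 j6 -1.58
```

```bash
python3 -m inch '[[[-0.04,0.3,0],0,1],[[-0.04,0.45,0],0,1],[[-0.05,0.5,0],0,1],[[-0.05,0.5,0],0,1],[[-0.05,0.5,0],0,1],[[-0.05,0.5,0],0,1],[[-0.05,0.45,0],0,1],[[-0.05,0.3,0],0,1],[[0,0.1,0],0,1],[[0,0,0],0,1]]'
python3 - <<'E'
from h import *
np.set_printoptions(precision=1,suppress=True)
plan(532,-18.5,168)
p=eyes.read_camera("wrist");save(p,"w4.png",None,1.4)
for n,z in dict(post_tip=41,stand=0).items():
    print(n,[(round(r["score"],2),np.array(r["centre"]),atz(p,r["centre"],z)) for r in eyes.spot_point(n,p)[:3]])
s=env.state();bz=s["eef_pos"][2]-55
for a in eyes.cut_out("adapter",p)[:1]:
    m=a["mask"].astype(np.uint8);(x,y),wh,an=cv2.fitEllipse(cv2.convexHull(np.argwhere(m)[:,::-1].astype(np.int32)))
    w=atz(p,[y,x],84+bz);print(a["score"],m.sum(),(x,y),wh,w, w-s["eef_pos"])
for a in eyes.cut_out("stand",p)[:1]:
    m=a["mask"].astype(np.uint8);(x,y),wh,an=cv2.fitEllipse(cv2.convexHull(np.argwhere(m)[:,::-1].astype(np.int32)));print("plate",x,y,wh,atz(p,[y,x],16))
E
```

```text
t: 11.8
eef_pos: [585.1, -55.1, 168.8]
tcp_rot: [-3.141, -0.001, 2.552]
ft_force: [0.1, -0.3, -4.7]
opening: 0.65
grip_force: 29.9
units [1.1 0.  0. ] turn units None yaw 146.23 tcp [585.1 -55.1 168.8] t 11.8 F [ 0.1 -0.3 -4.7] open 0.65 j6 -1.19
post_tip [(0.9, array([125.4, 270.9]), array([529.1, -21.5,  41. ]))]
stand [(0.56, array([124.3, 271.9]), array([529.3, -21. ,   0. ]))]
0.95 3227 (274.3237609863281, 275.1683349609375) (77.93057250976562, 86.1905288696289) [584.  -54.5 198. ] [-0.9  1.3 29. ]
plate 272.0168762207031 123.73656463623047 (115.27456665039062, 117.11589050292969) [528.8 -20.3  16. ]
```

View pics/w4.png

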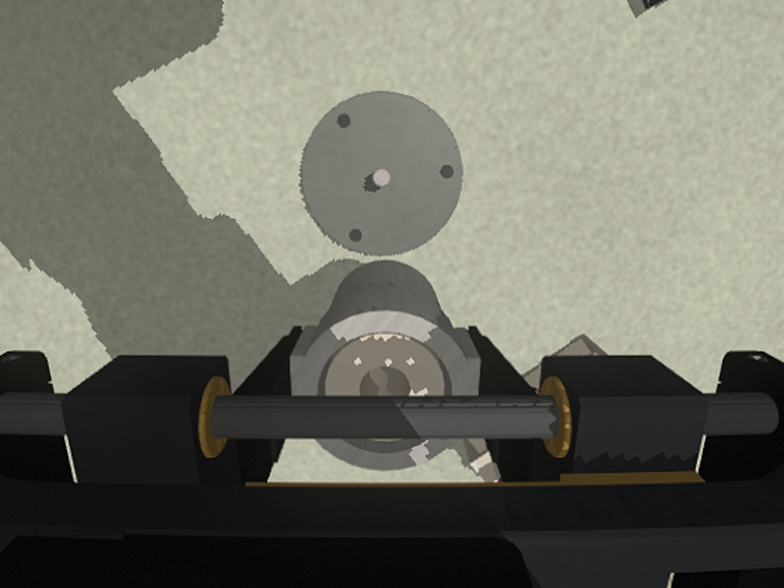

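```bash
python3 - <<'E'
from h import *
np.set_printoptions(precision=2,suppress=True)
p=eyes.read_camera("wrist");s=env.state();R=Ro.from_euler("xyz",s["tcp_rot"]).as_matrix();T=s["eef_pos"]
im=p["pixels"][:,:,::-1]
g=im.max(2).astype(int)
# post tip: bright blob
sub=g[105:150,255:290]; m=(sub>135).astype(np.uint8)
n,l,st,ce=cv2.connectedComponentsWithStats(m);print("blobs",[(st[i,4],ce[i]+[255,105]) for i in range(1,n) if st[i,4]>20])
i=max(range(1,n),key=lambda i:st[i,4]*(np.hypot(*(ce[i]+[255,105]-[272,126.4]))<6));c=ce[i]+[255,105]
w=atz(p,c[::-1],41);print("post",w,"in tool",R.T@(w-T), "expected px diam", proj(p,w+[6,0,0])-proj(p,w-[6,0,0]),st[i])
big=cv2.resize(im[200:360,190:360],None,fx=3.5,fy=3.5,interpolation=cv2.INTER_CUBIC)
for r in (29,22):
  for th in np.arange(0,360,4):
    a=np.radians(th);X=T+R@np.array([r*np.cos(a),r*np.sin(a),-33])
    q=(proj(p,X)-[200,190]+.5)*3.5-.5; cv2.circle(big,(int(q[1]),int(q[0])),1,(0,0,255),-1)
cv2.imwrite("pics/w5.png",big)
E
```

```text
blobs [(np.int32(130), array([273.05, 125.69]))]
post [530.41 -20.66  41.  ] in tool [ 64.95  -1.39 128.13] expected px diam [11.64  7.66] [ 12  15  13  13 130]
```

View pics/w5.png

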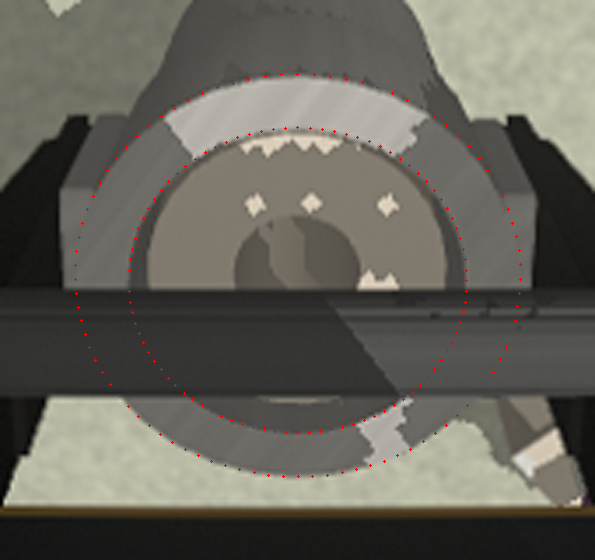

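```bash
python3 -m inch '[[[0.15,-0.023,0],0,1],[[0.25,0,0],0,1],[[0.3,0,0],0,1],[[0.25,0,0.1],0,1],[[0.133,0,0.2],0,1],[[0,0,0.3],0,1],[[0,0,0.3],0,1],[[0,0,0.2],0,1],[[0,0,0.04],0,1],[[0,0,0],0,1]]'
python3 -c "
from h import *
plan(530.4,-20.7,97)"
```

```text
t: 13.35
eef_pos: [530.7, -20.2, 100.7]
tcp_rot: [3.141, 0.0, 2.552]
ft_force: [0.4, 0.3, -4.5]
opening: 0.653
grip_force: 29.9
units [-0.    -0.01   0.062] turn units None yaw 146.21 tcp [530.7 -20.2 100.7] t 13.35 F [ 0.4  0.3 -4.5] open 0.653 j6 -1.14
```

```bash
python3 -m inch '[[[0,-0.007,0.02],0,1],[[0,0,0.02],0,1],[[0,0,0.01],0,1],[[0,0,0.01],0,1],[[0,0,0.01],0,1],[[0,0,0.008],0,1],[[0,0,0.004],0,1],[[0,0,0.002],0,1],[[0,0,0],0,1],[[0,0,0],0,1]]'
```

```text
t: 14.6
eef_pos: [530.4, -20.5, 95.6]
tcp_rot: [3.141, 0.0, 2.552]
ft_force: [0.2, -0.2, -3.9]
opening: 0.654
grip_force: 29.9
```

```bash
python3 -m inch '[[[0,0,0.005],0,1],[[0,0,0.005],0,1],[[0,0,0],0,1],[[0,0,0],0,1],[[0,0,0],0,1],[[0,0,0],0,1],[[0,0,0],0,1],[[0,0,0],0,1],[[0,0,0],0,1],[[0,0,0],0,1]]'
```

```text
t: 15.85
eef_pos: [530.4, -20.6, 95.0]
tcp_rot: [3.142, -0.0, 2.552]
ft_force: [-0.4, 0.5, -4.9]
opening: 0.653
grip_force: 29.9
```

```bash
python3 -m inch '[[[0,0,0.006],0,1],[[0,0,0.006],0,1],[[0,0,0],0,1],[[0,0,0],0,1],[[0,0,0],0,1],[[0,0,0],0,1],[[0,0,0],0,1],[[0,0,0],0,1],[[0,0,0],0,1],[[0,0,0],0,1]]'
```

```text
t: 17.1
eef_pos: [530.3, -20.5, 94.2]
tcp_rot: [3.142, -0.0, 2.552]
ft_force: [0.1, -0.3, -4.1]
opening: 0.653
grip_force: 29.9
```

```bash
python3 -m inch '[[[0,0,0.01],0,1],[[0,0,0.01],0,1],[[0,0,0.01],0,1],[[0,0,0.01],0,1],[[0,0,0.01],0,1],[[0,0,0.01],0,1],[[0,0,0.01],0,1],[[0,0,0.01],0,1],[[0,0,0.007],0,1],[[0,0,0],0,1]]'
```

```text
t: 18.35
eef_pos: [530.3, -20.5, 89.0]
tcp_rot: [3.142, -0.0, 2.552]
ft_force: [0.3, 0.3, -4.6]
opening: 0.654
grip_force: 29.9
```

```bash
python3 -m inch '[[[0,0,0.01],0,1],[[0,0,0.01],0,1],[[0,0,0.01],0,1],[[0,0,0.01],0,1],[[0,0,0.01],0,1],[[0,0,0.01],0,1],[[0,0,0.006],0,1],[[0,0,0],0,1],[[0,0,0],0,1],[[0,0,0],0,1]]'
```

```text
t: 19.6
eef_pos: [530.9, -20.6, 86.2]
tcp_rot: [3.141, 0.002, 2.552]
ft_force: [-1.9, -0.4, 8.7]
opening: 0.648
grip_force: 29.9
```

```bash
python3 -m inch '[[[0,0,0.01],0,1],[[0,0,0.01],0,1],[[0,0,0.01],0,1],[[0,0,0.01],0,1],[[0,0,0.01],0,1],[[0,0,0.01],0,1],[[0,0,0.01],0,1],[[0,0,0.01],0,1],[[0,0,0.01],0,1],[[0,0,0],0,1]]'
```

```text
t: 20.85
eef_pos: [531.0, -20.6, 80.7]
tcp_rot: [3.141, 0.002, 2.552]
ft_force: [-1.2, 0.1, 8.0]
opening: 0.652
grip_force: 29.9
```

```bash
python3 -m inch '[[[0,0,0.01],0,1],[[0,0,0.01],0,1],[[0,0,0.01],0,1],[[0,0,0.01],0,1],[[0,0,0.01],0,1],[[0,0,0.01],0,1],[[0,0,0.01],0,1],[[0,0,0.004],0,1],[[0,0,0],0,1],[[0,0,0],0,1]]'
python3 - <<'E'
from h import *
p=eyes.read_camera("wrist");s=env.state();R=Ro.from_euler("xyz",s["tcp_rot"]).as_matrix();T=s["eef_pos"]
im=p["pixels"][:,:,::-1]
big=cv2.resize(im[180:360,190:360],None,fx=3.3,fy=3.3,interpolation=cv2.INTER_CUBIC)
for r,z in ((29,-33),(20,-29-12.5)):
  for th in np.arange(0,360,4):
    a=np.radians(th);X=T+R@np.array([r*np.cos(a),r*np.sin(a),z])
    q=(proj(p,X)-[180,190]+.5)*3.3-.5; cv2.circle(big,(int(q[1]),int(q[0])),1,(0,0,255),-1)
cv2.imwrite("pics/w6.png",big);print(s["eef_pos"],s["ft_force"])
E
```

```text
t: 22.1
eef_pos: [530.9, -20.6, 76.2]
tcp_rot: [3.141, 0.002, 2.552]
ft_force: [-1.3, 1.2, 7.7]
opening: 0.651
grip_force: 29.9
[530.93909321 -20.5909167   76.19223625] [-1.13265783 -0.09259767  7.73847957]
```

View pics/w6.png

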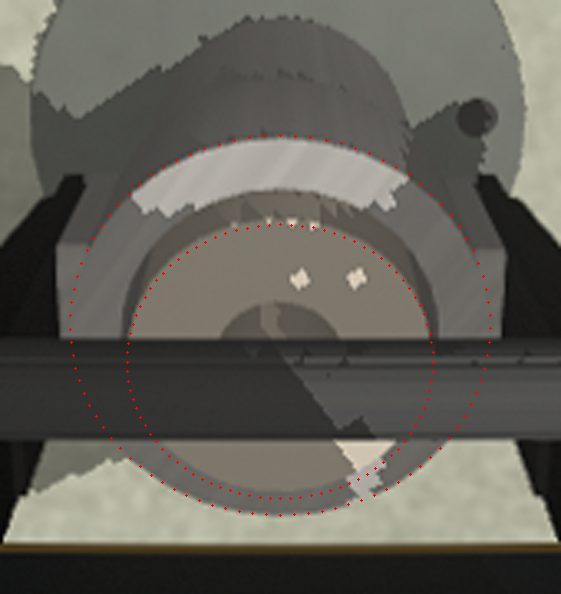

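The adapter has risen by about the expected 12 mm, and the rim still matches the overlay, so the bucket has not slipped in the grip.

```bash
python3 -m inch '[[[0,0,0.01],0,1],[[0,0,0.008],0,1],[[0,0,0.008],0,1],[[0,0,0.006],0,1],[[0,0,0.004],0,1],[[0,0,0],0,1],[[0,0,0],0,1],[[0,0,0],0,1],[[0,0,0],0,1],[[0,0,0],0,1]]'
```

```text
t: 23.4
eef_pos: [530.4, -20.5, 73.1]
tcp_rot: [3.141, 0.0, 2.552]
ft_force: [0.2, -1.0, -3.7]
opening: 0.651
grip_force: 29.9
```

```bash
python3 -m inch '[[[0,0,0.008],0,1],[[0,0,0.008],0,1],[[0,0,0.005],0,1],[[0,0,0.004],0,1],[[0,0,0],0,1],[[0,0,0],0,1],[[0,0,0],0,1],[[0,0,0],0,1],[[0,0,0],0,1],[[0,0,0],0,1]]'
```

```text
t: 24.65
eef_pos: [530.3, -20.5, 71.6]
tcp_rot: [3.141, -0.0, 2.552]
ft_force: [1.0, 0.2, -3.4]
opening: 0.655
grip_force: 29.9
```

```bash
python3 -m inch '[[[0,0,0.003],0,1],[[0,0,0.003],0,1],[[0,0,0.003],0,1],[[0,0,0.002],0,1],[[0,0,0],0,1],[[0,0,0],0,1],[[0,0,0],0,1],[[0,0,0],0,1],[[0,0,0],0,1],[[0,0,0],0,1]]'
```

```text
t: 25.9
eef_pos: [530.4, -20.5, 71.1]
tcp_rot: [3.141, 0.0, 2.552]
ft_force: [-0.9, 0.5, 4.3]
opening: 0.651
grip_force: 29.9
```

```bash
python3 -m inch '[[[0,0,0.002],0,1],[[0,0,0.002],0,1],[[0,0,0],0,1],[[0,0,0],0,1],[[0,0,0],0,1],[[0,0,0],0,1],[[0,0,0],0,1],[[0,0,0],0,1],[[0,0,0],0,1],[[0,0,0],0,1]]'
```

```text
t: 27.15
eef_pos: [530.4, -20.6, 71.1]
tcp_rot: [3.141, 0.0, 2.552]
ft_force: [-2.3, -0.3, 8.6]
opening: 0.651
grip_force: 29.9
```

```bash
python3 -m inch '[[[0,0,-0.006],0,1],[[0,0,-0.004],0,1],[[0,0,0],0,1],[[0,0,0],0,0.2],[[0,0,0],0,-0.2],[[0,0,0],0,-0.6],[[0,0,0],0,-1],[[0,0,0],0,-1],[[0,0,0],0,-1],[[0,0,0],0,-1]]'
```

```text
t: 28.4
eef_pos: [530.4, -20.6, 71.3]
tcp_rot: [3.141, 0.0, 2.552]
ft_force: [-0.2, 0.1, 0.2]
opening: 0.998
grip_force: 0.0
```

```bash
python3 -m inch '[[[0,0,-0.08],0,-1],[[0,0,-0.1],0,-1],[[0,0,-0.1],0,-1],[[0,0,-0.1],0,-1],[[0,0,-0.1],0,-1],[[0,0,-0.08],0,-1],[[0,0,-0.02],0,-1],[[0,0,0],0,-1],[[0,0,0],0,-0.3],[[0,0,0],0,0]]'
python3 - <<'E'
from h import *
plan(530.4,-20.6,106)
p=eyes.read_camera("wrist");s=env.state();R=Ro.from_euler("xyz",s["tcp_rot"]).as_matrix();T=s["eef_pos"]
im=p["pixels"][:,:,::-1]
big=cv2.resize(im[100:320,180:370],None,fx=2.7,fy=2.7,interpolation=cv2.INTER_CUBIC)
for r,z in ((29,104),(20,117)):
  for th in np.arange(0,360,4):
    a=np.radians(th);X=np.array([530.4+r*np.cos(a),-20.5+r*np.sin(a),z])
    q=(proj(p,X)-[100,180]+.5)*2.7-.5; cv2.circle(big,(int(q[1]),int(q[0])),1,(0,0,255),-1)
cv2.imwrite("pics/w7.png",big)
E
```

```text
t: 29.65
eef_pos: [530.3, -20.5, 105.9]
tcp_rot: [-3.142, -0.0, 2.552]
ft_force: [-0.5, 0.3, -0.3]
opening: 0.842
grip_force: 0.0
units [-0.002  0.    -0.001] turn units None yaw 146.21 tcp [530.3 -20.5 105.9] t 29.65 F [-0.5  0.3 -0.3] open 0.842 j6 -1.14
```

View pics/w7.png

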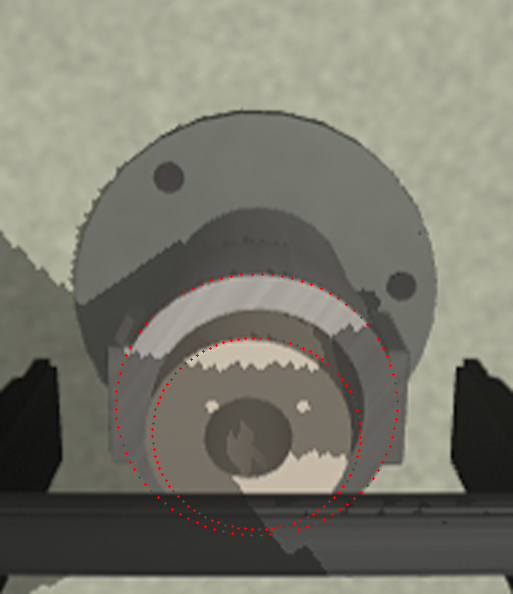

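```bash
python3 -m inch '[[[0,0,0],0,0.1],[[0,0,0],0,0.2],[[0,0,0],0,0.3],[[0,0,0],0,0.4],[[0,0,0],0,0.5],[[0,0,0],0,0.6],[[0,0,0],0,1],[[0,0,0],0,1],[[0,0,0],0,1],[[0,0,0],0,1]]'
```

```text
t: 30.95
eef_pos: [530.3, -20.5, 106.1]
tcp_rot: [3.141, -0.0, 2.552]
ft_force: [0.1, 0.0, -0.8]
opening: 0.414
grip_force: 30.0
```

```bash
python3 -m inch '[[[0,0,-0.03],0,1],[[0,0,-0.06],0,1],[[0,0,-0.1],0,1],[[0,0,-0.15],0,1],[[0,0,-0.2],0,1],[[0,0,-0.2],0,1],[[0,0,-0.2],0,1],[[0,0,-0.2],0,1],[[0,0,-0.2],0,1],[[0,0,-0.2],0,1]]'
python3 - <<'E'
from h import *
np.set_printoptions(precision=1,suppress=True)
P={c:eyes.read_camera(c) for c in("scene","top")}
im=np.vstack([cv2.resize(P["scene"]["pixels"][130:290,130:400],None,fx=2,fy=2),cv2.resize(P["top"]["pixels"][190:310,90:360],None,fx=2,fy=2)])
cv2.imwrite("pics/c.png",im[:,:,::-1])
p=P["top"]
for a in eyes.cut_out("tray",p)[:1]:
    r=cv2.minAreaRect(np.argwhere(a["mask"])[:,::-1].astype(np.float32));b=cv2.boxPoints(r)
    W=np.array([atz(p,q[::-1],28)[:2] for q in b]);print(a["score"],W,W.mean(0),np.linalg.norm(W-np.roll(W,1,0),axis=1))
print([(c,r["score"],atz(P[c],r["centre"],4)) for c in P for r in eyes.spot_point("spare_adapter",P[c])])
plan(480,255,200)
E
```

```text
t: 32.2
eef_pos: [530.3, -20.5, 199.3]
tcp_rot: [3.141, 0.0, 2.552]
ft_force: [1.0, 0.8, -0.8]
opening: 0.41
grip_force: 30.0
0.91 [[430.4 410. ]
 [560.6 400.4]
 [536.7 183.7]
 [407.4 196.2]] [483.8 297.6] [215.1 130.6 218.1 129.9]
[('scene', 0.54, array([510.5, 372.1,   4. ])), ('top', 0.82, array([517.4, 366.7,   4. ]))]
units [ 3.2  3.4 -0. ] turn units None yaw 146.21 tcp [530.2 -20.5 198.2] t 32.45 F [ 0.2  0.3 -1.3] open 0.406 j6 -1.14
```

View pics/c.png

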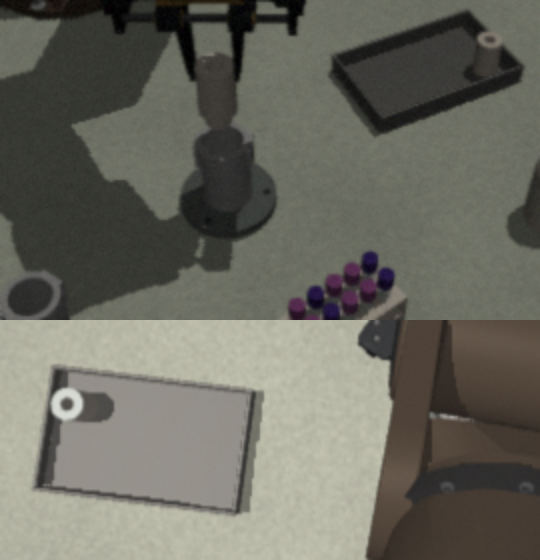

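```bash
python3 -m inch '[[[0.15,0.15,0],0,1],[[0.35,0.35,0],0,1],[[0.45,0.45,0],0,1],[[0.5,0.51,0],0,1],[[0.5,0.5,0],0,1],[[0.5,0.5,0],0,1],[[0.43,0.45,0],0,1],[[0.25,0.25,0],0,1],[[0.1,0.1,0],0,1],[[0,0,0],0,1]]'
python3 -c "
from h import *
plan(478,250,71.5)"
```

```text
t: 33.7
eef_pos: [477.7, 250.0, 198.3]
tcp_rot: [-3.141, -0.0, 2.553]
ft_force: [-0.1, -0.6, -0.0]
opening: 0.411
grip_force: 30.0
units [-0.005  0.003  2.113] turn units None yaw 146.26 tcp [477.7 250.  198.3] t 33.7 F [-0.1 -0.6 -0. ] open 0.411 j6 -0.62
```

```bash
python3 -m inch '[[[0,0,0.15],0,1],[[0,0,0.3],0,1],[[0,0,0.35],0,1],[[0,0,0.35],0,1],[[0,0,0.3],0,1],[[0,0,0.25],0,1],[[0,0,0.15],0,1],[[0,0,0.08],0,1],[[0,0,0.04],0,1],[[0,0,0],0,1]]'
python3 - <<'E'
from h import *
np.set_printoptions(precision=1,suppress=True)
plan(478,250,69)
p=eyes.read_camera("scene"); T=env.state()["eef_pos"]
print("expected",proj(p,T+[0,0,-65]),[(r["score"],r["centre"]) for r in eyes.spot_point("adapter",p)])
for a in eyes.cut_out("adapter",p)[:2]:
    w=np.argwhere(a["mask"]);print(a["score"],a["centre"],len(w),w.min(0),w.max(0))
print("top/bottom px",proj(p,T+[0,0,11]),proj(p,T+[0,0,-49]))
E
```

```text
t: 34.95
eef_pos: [478.1, 249.9, 80.5]
tcp_rot: [3.141, 0.0, 2.552]
ft_force: [0.5, 1.4, -0.7]
opening: 0.413
grip_force: 30.0
units [0.  0.  0.2] turn units None yaw 146.22 tcp [478.1 249.9  80.5] t 34.95 F [ 0.5  1.4 -0.7] open 0.413 j6 -0.62
expected [169.1 326.2] [(0.75, [168.9, 326.0])]
0.68 [157.0, 326.8] 472 [141 319] [173 336]
top/bottom px [146.1 328.3] [164.4 326.6]
```

Origin matches the expected spot, so the adapter hangs as assumed. I lower it to just above the floor.

```bash
python3 -m inch '[[[0,0,0.04],0,1],[[0,0,0.04],0,1],[[0,0,0.03],0,1],[[0,0,0.03],0,1],[[0,0,0.02],0,1],[[0,0,0.02],0,1],[[0,0,0.005],0,1],[[0,0,0],0,1],[[0,0,0],0,1],[[0,0,0],0,1]]'
```

```text
t: 36.35
eef_pos: [478.1, 249.8, 69.3]
tcp_rot: [3.141, 0.0, 2.552]
ft_force: [-0.4, -0.7, 0.5]
opening: 0.412
grip_force: 30.0
```

```bash
python3 -m inch '[[[0,0,0.005],0,1],[[0,0,0.005],0,1],[[0,0,0],0,1],[[0,0,0],0,1],[[0,0,0],0,1],[[0,0,0],0,1],[[0,0,0],0,1],[[0,0,0],0,1],[[0,0,0],0,1],[[0,0,0],0,1]]'
```

```text
t: 37.6
eef_pos: [478.2, 249.8, 69.1]
tcp_rot: [3.141, 0.0, 2.552]
ft_force: [-1.4, -1.6, 7.6]
opening: 0.409
grip_force: 30.0
```

```bash
python3 -m inch '[[[0,0,-0.006],0,1],[[0,0,0],0,1],[[0,0,0],0,0.15],[[0,0,0],0,0.1],[[0,0,0],0,0],[[0,0,0],0,-0.3],[[0,0,0],0,-0.6],[[0,0,0],0,-1],[[0,0,0],0,-1],[[0,0,0],0,-1]]'
python3 -m inch '[[[0,0,-0.05],0,-1],[[0,0,-0.1],0,-1],[[0,0,-0.2],0,-1],[[0,0,-0.3],0,-1],[[0,0,-0.4],0,-1],[[0,0,-0.4],0,-1],[[0,0,-0.4],0,-1],[[0,0,-0.3],0,-1],[[0,0,-0.1],0,-1],[[0,0,0],0,-1]]'
python3 - <<'E'
from h import *
np.set_printoptions(precision=1,suppress=True)
for c in ("wrist","scene","top"):
    p=eyes.read_camera(c)
    print(c,"exp adapter",proj(p,[478,250,4]),"mid",proj(p,[478,250,50]),"bucket",proj(p,[530.4,-20.5,16]))
    for n in("adapter","bucket"):
        print(n,[(r["score"],np.array(r["centre"]),atz(p,r["centre"],4 if n=="adapter" else 16)) for r in eyes.spot_point(n,p)[:3]])
    for a in eyes.cut_out("adapter",p)[:2]:
        m=a["mask"];w=np.argwhere(m);print(" cut",a["score"],a["centre"],len(w),w.min(0),w.max(0))
E
```

```text
t: 38.85
eef_pos: [478.0, 249.8, 68.9]
tcp_rot: [3.142, -0.0, 2.552]
ft_force: [0.2, 0.4, 0.2]
opening: 0.966
grip_force: 0.0
t: 40.1
eef_pos: [478.0, 249.8, 204.2]
tcp_rot: [3.141, 0.0, 2.552]
ft_force: [0.1, 0.5, 0.1]
opening: 1.002
grip_force: 0.0
wrist exp adapter [182.6 274.7] mid [191.5 274.7] bucket [335. 121.]
adapter [(0.67, array([183.7, 270.5]), array([476.4, 245.3,   4. ]))]
bucket []
 cut 0.97 [196.7, 272.7] 1731 [169 251] [219 294]
scene exp adapter [172.3 325.9] mid [158.9 327.1] bucket [226.3 243.7]
adapter [(0.93, array([172.5, 324.7]), array([476.8, 247. ,   4. ]))]
bucket [(0.87, array([226.8, 241.8]), array([529.5, -24.8,  16. ]))]
 cut 0.56 [156.8, 328.1] 432 [145 319] [175 335]
top exp adapter [252.5 186.8] mid [252.2 182.2] bucket [229.  316.3]
adapter [(0.56, array([255.3, 190. ]), array([472.2, 243.1,   4. ]))]
bucket []
 cut 0.53 [247.0, 183.8] 119 [242 177] [252 195]
```

The networks put the adapter upright at the placing spot and the bucket on the stand, and the gripper is clear. I hand in.

```bash
python3 -c "
from cell import env
print(env.job_done())"
```

```text
the job is handed in; nothing more can be done
None
```

I handed the job in at about 40 s, with no verdict returned: the bucket was pressed home at about 12 N and left on the stand, and the freed adapter was lifted out and stood in the tray's free half, as the final camera check showed.

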